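Dispense the walnuts into the bowl and ease the lid shut

ROBOT

A 7-joint arm with a two-finger parallel gripper is mounted at the origin on a cart in front of the work surface, level with it; the furniture and walls round the work are solid. World frame = base frame: x ahead of the robot, y to its left, z up, the work surface at z = 0. Lengths are in m, angles in rad, forces in N, time in s.
With the tool pointing down it reaches from about 0.4 to 0.85 m from the base axis. Payload 6.9 kg.
Tool frame: the origin (TCP) lies midway between the tips of the shut fingers; the grasp point (between the pads) lies behind it (ctrl.pinch_z is the z of the grasp point in the tool frame, in m); z points along the fingers, y is the direction in which the jaws open and shut (so a half turn about z gives the same grasp; the last joint's range is limited). The gripper opens to 85 mm and grips with 20 to 120 N. Pads are 22 mm wide; open, the fingers measure 114 mm over their backs; the gripper's body (76 mm by 85 mm) begins 54 mm behind the grasp point. The pads swing forward as they close: fully open they stand 13 mm farther back than shut.
Start: joints at [-1.014, 0.507, -0.238, 1.5, 0.126, 1.149, -0.155], TCP at [0.272, 0.563, 0.231] pointing down, gripper open.
Joint ranges: [-3.08, 3.08], [-0.24, 2.05], [-1.43, 1.35], [0, 2.5], [-1.52, 4.66], [0.17, 1.96], [-2.89, 2.89]. Speed limits (rad/s): [2.39, 2.39, 3.14, 3.14, 3.14, 3.14, 3.14].

INTERFACE

Orientations are given as a unit quaternion [w, x, y, z].
In Python, from station import ctrl, get_state, vision, ticket, models gives the robot as it stands. Calls block until the motion is done:
- ctrl.movep(position, orientation): joint-space move of the TCP to a pose.
- ctrl.movel(position, frame=None, max_speed=0.15): straight line of the TCP; frame=None keeps the orientation; max_speed is the mean speed in m/s.
- ctrl.set_joints(angles): joint-space move.
- ctrl.ungrasp() and ctrl.close_gripper(force=None): open the fingers fully, or close them until they stop; force is the grip in N (None keeps the last).
- ctrl.pause(seconds).
- ctrl.ik(position, orientation): joint angles nearest the present ones, or None.
- get_state(): the state.
- vision.grab_frame(name): name is "scene" or "top"; returns (picture, depth): 400x640x3 uint8, blue, green, red; 400x640 float32, m along the optical axis (not along the pixel's ray), 0 where there is no reading.
- vision.camera_info(name): a dict with "mtx" (3x3 intrinsics, pixels), "R" (3x3) and "t" (3): a world point X has camera coordinates R X + t. Camera axes: x right, y down, z forward; pixel columns grow to the right and rows downward; lengths in m; the calibration is good to about 2 mm. A picture is of the moment at which its call begins. camera_info takes no time and is no camera call.
A pose or a line that the arm cannot do raises ctrl.Unreachable and nothing moves.
- ticket.close_job(): hands the job in, once; it reports no verdict.
Trained networks look in the newest picture that a camera, given by its name, has taken for a name from the list of things; names that differ only in an ending like _2 or _b are one class to them, and where a whole thing is asked for, a point or a joint stands for the part that bears it (a point fixed in the world has none). Each returns a list of dicts, best first, with "p" (0 to 1); they miss things now and then, are a little off and sometimes report something else, mostly with a low value. They report only what shows in the picture. A call takes as long as a camera call.
- models.recognise(camera, target): "point" ([column, row] in pixels, amid what is visible of it).
- models.masks_of(camera, target): "mask" (400x640 bool, what is visible of it) and "point" ([column, row] in pixels, amid what is visible of it).
The state is a dict: "time": time; "qpos": joint angles; "qd": joint speeds; "tau": joint torques, N m; "tcp_pos": TCP position; "eef_rot": TCP orientation; "contact_force": force on the tool from outside, world axes, zero at the start; "wrist_torque": the same for the moment, N m; "width": finger opening in m.
Only numpy, scipy, OpenCV 4.12 (cv2) and the standard library are available. Lean on these libraries where they do the work, as an engineer would, in place of code of your own. Each camera call takes 0.05 s, during which the arm holds its last target.

TASK

Fill the bowl with walnuts from the nut dispenser: slide the bowl across the worktop, without lifting or tipping it, until it is centred under the outlet of the chute, where the nuts will fall, then press the dispenser's lever down so that the linked lid opens, and keep it open until all five walnuts have rolled into the bowl. Then let the lever come up slowly under your fingertips so that the lid closes fully without slamming, and take your hand away. Do everything by touch with the fingers, do not touch the walnuts, and leave all other things where they stand.

Things in the scene. Friction and masses are not known exactly. Their poses are not given: they have to be found in the camera images.
- dispenser: nut dispenser, fixed: white plinth, clear hopper, wooden cover (166x112 mm, top 197 mm, brass knob to 209 mm). A steel chute 82 mm wide, split into two lanes, juts from its front: cheeks to 104 mm high, lip 122 mm ahead of the origin, underside 74 mm high; the foot under it ends 68 mm ahead. Origin: on the worktop under the hopper; x points to its back (chute, lid and lever on the -x side), y to its left seen from the robot (lever on the -y side), z up
- drop_point (a point): point on the worktop under the stream of falling walnuts, 158 mm ahead of the dispenser's origin (36 mm past the lip of the chute), at height 0; moves with the dispenser. The middle of the bowl belongs here
- lid (a joint): angle of the steel lid (flap 80 mm wide, 70 mm long) hung from a hinge over the mouth of the chute: 0 shut, 0.8 fully open. A rod links it to the lever: both always have the same angle. Let go, it falls shut by weight and spring and slams (over 5 rad/s from fully open). From 0.7 up the walnuts pass freely under it; they have rolled out within about 2 s
- lever (a joint): angle of the press lever: 0 up (lid shut), 0.8 fully pressed (lid open, at its stop). Its axis runs along the dispenser's y, 133 mm ahead of the dispenser's origin and 95 mm high; the paddle's middle is 100 mm from the axis, 23 degrees above level at 0, 23 degrees below at 0.8. Pressing takes about 0.5 N at first, 1.5 N at the end, at the paddle; it pushes back up with the same force
- paddle (a point): middle of the top face of the lever's paddle, a steel plate with a rubber pad, 34 mm square, right of and ahead of the dispenser: at rest 223 mm ahead of its origin, 104 mm to its right, 140 mm high; fully pressed 228 mm ahead, 62 mm high. Moves with the lever. Press it down from above; at rest its face slopes up toward the robot by 23 degrees, pressed down by 23
- bowl: white ceramic bowl, loose, 132 mm across the rim, 84 mm across the foot, 60 mm high, wall 5 mm, about 0.28 kg; outside 106 mm across at 10 mm height, 124 mm at 34 mm. Origin: centre of its underside; z up. Stands empty to the front left of the dispenser with a free way to the drop point
- walnut_1: a walnut in its shell, 33 to 38 mm, 14 g, lying in the chute behind the lid; origin at its middle. One of five alike
- walnut_2: a walnut in its shell, 33 to 38 mm, 14 g, lying in the chute behind the lid; origin at its middle. One of five alike
- walnut_3: a walnut in its shell, 33 to 38 mm, 14 g, lying in the chute behind the lid; origin at its middle. One of five alike
- walnut_4: a walnut in its shell, 33 to 38 mm, 14 g, lying in the chute behind the lid; origin at its middle. One of five alike
- walnut_5: a walnut in its shell, 33 to 38 mm, 14 g, lying in the chute behind the lid; origin at its middle. One of five alike
- lemon_1: a lemon on the chopping board, 72 mm; bystander, to be left alone; origin at the centre of its underside
- lime: a lime on the chopping board, 57 mm; bystander, to be left alone; origin at the centre of its underside
- pepper_mill: a dark wooden pepper mill, 58 mm thick, 150 mm tall, left of the dispenser; bystander, to be left alone; origin at the centre of its underside
- mug_1: a white mug, 82 mm across with its handle 114 mm, 91 mm tall, at the back left; bystander, to be left alone; origin at the centre of its underside
- espresso_cup: a small white cup, 62 mm across, 51 mm tall, at the front right; bystander, to be left alone; origin at the centre of its underside
- teaspoon: a steel teaspoon, 130 mm, lying at the front edge; bystander, to be left alone; origin at the centre of its underside
- garlic: a garlic bulb, 60 mm, at the front edge; bystander, to be left alone; origin at the centre of its underside
- honey_jar: a jar with a screw lid, 60 mm across, 85 mm tall, at the back left; bystander, to be left alone; origin at the centre of its underside

How it is judged:
On the way, in this order (a step that is already met when the one before it is completed fails the run):
1. the empty bowl stands under the chute, the lid still shut (horizontal distance between bowl and drop_point below 0.028 m and value of joint lid below 0.1 rad), for 0.2 s.
2. all five walnuts have rolled into the bowl while the lid is kept open (horizontal distance between each of walnut_1, walnut_2, walnut_3, walnut_4, walnut_5 and bowl below 0.07 m and z of walnut_1 in the frame of bowl between 0 and 0.065 m and z of walnut_2 in the frame of bowl between 0 and 0.065 m and z of walnut_3 in the frame of bowl between 0 and 0.065 m and z of walnut_4 in the frame of bowl between 0 and 0.065 m and z of walnut_5 in the frame of bowl between 0 and 0.065 m and value of joint lid above 0.3 rad), for 0.1 s.
3. the lid has been let down and is shut (value of joint lid below 0.04 rad), for 0.2 s.
At the end, for the whole second after the job is handed in: all five walnuts lie inside the bowl; the bowl stands flat and still on the worktop under the chute (middle within 35 mm of the drop point); the lid is shut (angle under 0.04 rad) (horizontal distance between each of walnut_1, walnut_2, walnut_3, walnut_4, walnut_5 and bowl below 0.07 m and z of walnut_1 in the frame of bowl between 0 and 0.065 m and z of walnut_2 in the frame of bowl between 0 and 0.065 m and z of walnut_3 in the frame of bowl between 0 and 0.065 m and z of walnut_4 in the frame of bowl between 0 and 0.065 m and z of walnut_5 in the frame of bowl between 0 and 0.065 m and value of joint lid below 0.04 rad and horizontal distance between bowl and drop_point below 0.035 m and angle between bowl's own z axis and vertical below 0.1 rad and height (world z) of bowl below 0.006 m and linear speed of bowl below 0.02 m/s); the robot touches nothing.
It fails at once if the lid slams: it falls at more than 3.5 rad/s (velocity of joint lid below -3.5 rad/s).
It fails at once if the bowl is lifted (over 12 mm) or tipped (over 0.25 rad) (height (world z) of bowl above 0.012 m or angle between bowl's own z axis and vertical above 0.25 rad).
It fails at once if the fingers touch a walnut (contact force between the fingers and walnut_1 above 0.2 N or contact force between the fingers and walnut_2 above 0.2 N or contact force between the fingers and walnut_3 above 0.2 N or contact force between the fingers and walnut_4 above 0.2 N or contact force between the fingers and walnut_5 above 0.2 N).
It fails at once if a bystander is moved by more than 30 mm (distance of any of lemon_1, lime, pepper_mill, mug_1, espresso_cup, teaspoon, garlic, honey_jar from where it was at the start of the episode above 0.03 m).
It also fails if it takes over 61 s, if anything falls off the work surface, if the arm or the gripper's body presses on something with over 40 N, if the wrist force passes 120 N, or if a joint passes its speed limit or range.

## Working session

There is one attempt and no reset: what is moved stays moved. The work goes in short steps, each a Python script; the robot and the scene stay as the last script left them, time stands still between calls to the robot, and variables do not carry over. Pictures are saved under pics/ and viewed, and the job is handed in when it is done.

```bash
ls; mkdir -p pics; python3 - <<'E'
from station import ctrl,get_state,vision
import cv2
for n in ("scene","top"):
    p,d=vision.grab_frame(n); cv2.imwrite(f"pics/{n}0.png",p)
    print(n,vision.camera_info(n))
s=get_state();print(s, ctrl.pinch_z)
E
```

```text
pics
scene {'mtx': array([[464.5519175 ,   0.        , 328.10552381],
       [  0.        , 464.5519175 , 198.1988263 ],
       [  0.        ,   0.        ,   1.        ]]), 'R': array([[ 0.45297563, -0.89151725, -0.00317388],
       [-0.4493333 , -0.22522637, -0.86450718],
       [ 0.77000822,  0.39302681, -0.50261044]]), 't': array([-0.29811605,  0.36181882,  1.10001823])}
top {'mtx': array([[376.9684223 ,   0.        , 327.50367937],
       [  0.        , 376.9684223 , 201.72961945],
       [  0.        ,   0.        ,   1.        ]]), 'R': array([[-0.02666584, -0.99964049,  0.00279826],
       [-0.99231955,  0.0261321 , -0.12090919],
       [ 0.1207926 , -0.00600092, -0.99265963]]), 't': array([-0.04606208,  0.57266495,  1.22050281])}
{'time': 0.1, 'qpos': array([-1.01450958,  0.50824725, -0.23750707,  1.50102012,  0.12569972,
        1.14889132, -0.15477195]), 'qd': array([ 0.00115573,  0.00030833, -0.00231618, -0.00132239, -0.00017635,
       -0.0002387 , -0.0009097 ]), 'tau': array([-6.56902630e-03, -6.21825457e+01, -2.19540171e+00, -2.50200409e+01,
        1.24893431e-02,  7.91610073e-03,  2.25240584e-06]), 'tcp_pos': array([0.27218158, 0.56213125, 0.2305242 ]), 'eef_rot': array([-1.57597823e-04,  2.23481521e-01,  9.74707846e-01, -7.73913101e-04]), 'contact_force': array([-0.10112163, -0.6691175 , -0.81475683]), 'wrist_torque': array([-0.0099231 ,  0.03607644,  0.03384933]), 'width': 0.08532512881166145} -0.0187
```

View pics/scene0.png

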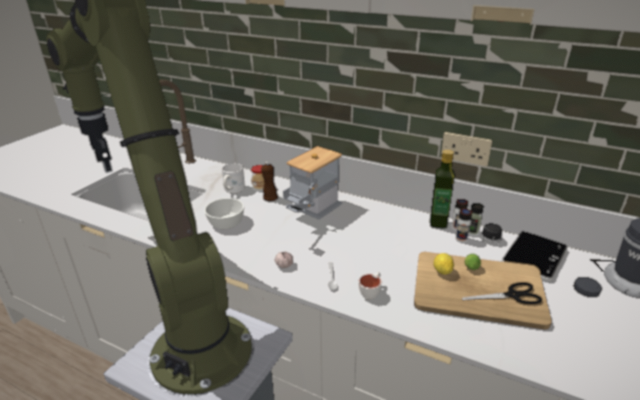

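View pics/top0.png

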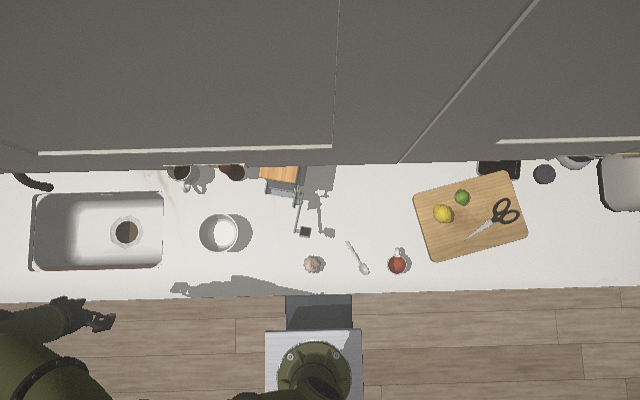

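The scene view shows the dispenser near (315,180), the bowl at (225,215), and the paddle at (318,240). In the top view the bowl is at (222,233) and the paddle at (305,231). Next I'll measure them.

```bash
cat > h.py <<'E'
import numpy as np, cv2
from station import ctrl,get_state,vision,models,ticket
def cloud(n,d):
    c=vision.camera_info(n);K=c["mtx"];v,u=np.mgrid[0:400,0:640]
    P=np.stack([(u-K[0,2])/K[0,0]*d,(v-K[1,2])/K[1,1]*d,d],-1)
    return (P-c["t"])@c["R"]
def proj(n,X):
    c=vision.camera_info(n);p=c["mtx"]@(c["R"]@np.asarray(X,float)+c["t"]);return p[:2]/p[2]
E
python3 - <<'E'
from h import *
import pickle
S={}
for n in ("scene","top"):
    p,d=vision.grab_frame(n); P=cloud(n,d); S[n]=(p,d)
    for t in ("bowl","dispenser","lever","paddle","lid","pepper_mill","mug_1","espresso_cup","teaspoon","garlic"):
        for r in models.masks_of(n,t)[:2]:
            m=r["mask"]&(d>0); Q=P[m]
            S[n,t]=S.get((n,t),[])+[r]
            print(n,t,round(r["p"],2),np.round(r["point"]),m.sum(),"med",np.median(Q,0).round(3),"lo",np.percentile(Q,3,0).round(3),"hi",np.percentile(Q,97,0).round(3))
pickle.dump(S,open("s.pkl","wb"))
p=S["scene"][0]
cv2.imwrite("pics/crop0.png",cv2.resize(p[130:280,180:380],None,fx=4,fy=4,interpolation=cv2.INTER_CUBIC))
p=S["top"][0]
cv2.imwrite("pics/crop1.png",cv2.resize(p[150:290,180:380],None,fx=4,fy=4,interpolation=cv2.INTER_CUBIC))
E
```

```text
scene bowl 0.69 [227. 214.] 995 med [0.484 0.304 0.036] lo [0.412 0.235 0.005] hi [0.535 0.356 0.059]
scene bowl 0.54 [255. 181.] 310 med [0.709 0.328 0.05 ] lo [ 0.669  0.272 -0.001] hi [0.761 0.39  0.086]
scene dispenser 0.71 [316. 184.] 2991 med [0.651 0.036 0.13 ] lo [0.526 0.009 0.009] hi [0.755 0.124 0.197]
scene lever 0.7 [300. 208.] 175 med [0.5   0.023 0.125] lo [ 0.451 -0.005  0.079] hi [0.59  0.042 0.144]
scene paddle 0.65 [298. 205.] 146 med [0.49  0.024 0.13 ] lo [ 0.451 -0.005  0.09 ] hi [0.574 0.041 0.144]
scene paddle 0.36 [256. 180.] 291 med [0.709 0.327 0.051] lo [0.7   0.307 0.002] hi [0.751 0.358 0.086]
scene lid 0.9 [300. 183.] 433 med [0.618 0.086 0.125] lo [0.603 0.027 0.089] hi [0.634 0.124 0.156]
scene lid 0.46 [284. 262.] 262 med [ 0.352 -0.013  0.032] lo [ 0.336 -0.03  -0.   ] hi [0.39  0.016 0.049]
scene pepper_mill 0.97 [268. 181.] 496 med [0.666 0.241 0.064] lo [0.654 0.225 0.005] hi [0.692 0.27  0.136]
scene mug_1 0.92 [232. 180.] 611 med [0.661 0.399 0.061] lo [0.615 0.374 0.004] hi [0.721 0.453 0.089]
scene espresso_cup 0.59 [370. 285.] 484 med [ 0.36
[... 1185 characters left out ...]
o [ 0.456 -0.002 -0.002] hi [0.598 0.051 0.147]
top pepper_mill 0.75 [232. 170.] 291 med [0.672 0.241 0.069] lo [0.659 0.226 0.011] hi [0.697 0.268 0.14 ]
top mug_1 0.76 [186. 177.] 549 med [0.672 0.408 0.04 ] lo [0.623 0.376 0.008] hi [0.704 0.452 0.091]
top espresso_cup 0.52 [398. 264.] 307 med [ 0.36  -0.284  0.018] lo [ 0.333 -0.306  0.004] hi [ 0.396 -0.256  0.052]
top teaspoon 0.65 [361. 266.] 125 med [ 0.355 -0.168  0.005] lo [ 0.331 -0.187 -0.001] hi [ 0.437 -0.122  0.011]
top teaspoon 0.25 [298. 229.] 226 med [0.478 0.022 0.136] lo [ 0.456 -0.002 -0.001] hi [0.594 0.052 0.146]
top garlic 0.79 [312. 266.] 241 med [ 0.368 -0.006  0.037] lo [ 0.342 -0.031  0.   ] hi [0.393 0.02  0.052]
```

View pics/crop0.png

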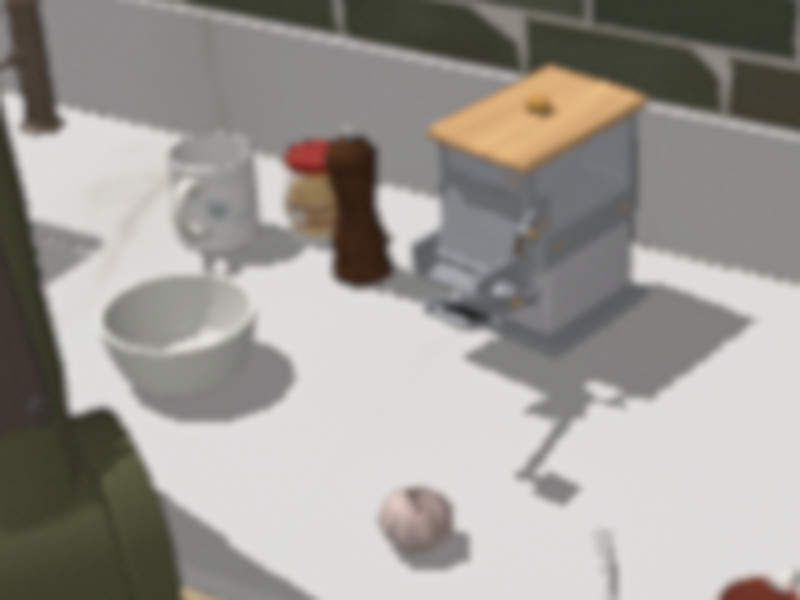

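View pics/crop1.png

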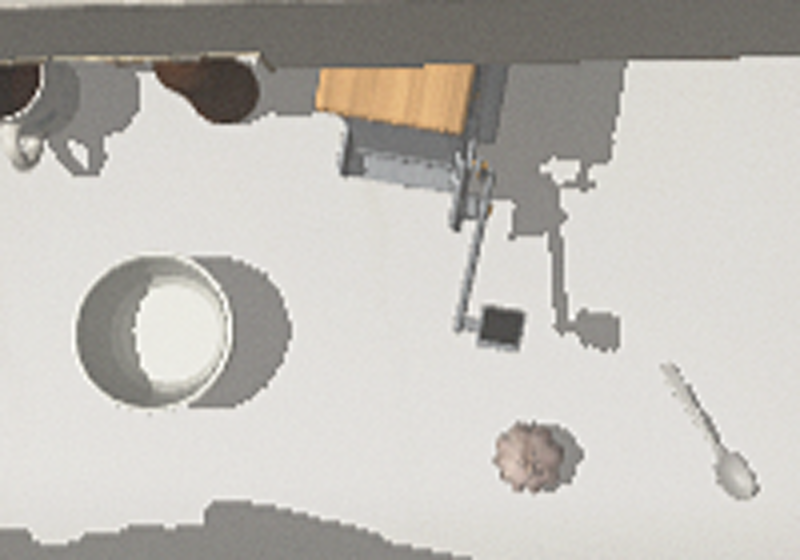

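```bash
python3 - <<'E'
from h import *
import pickle
from scipy.optimize import least_squares
S=pickle.load(open("s.pkl","rb"))
p,d=S["scene"];P=cloud("scene",d);m=S["scene","dispenser"][0]["mask"]&(d>0)
m=cv2.dilate(m.astype(np.uint8),np.ones((5,5)))>0
Q=P[m&(d>0)];T=Q[(abs(Q[:,2]-.197)<.006)]
r=cv2.minAreaRect((T[:,:2]*1000).astype(np.float32));print("cover scene",len(T),r,T[:,2].mean())
print(cv2.boxPoints(r).round(0).tolist())
# paddle dark pad
for n in("top","scene"):
    p,d=S[n];P=cloud(n,d)
    M=(abs(P[...,0]-.475)<.05)&(abs(P[...,1]-.015)<.05)&(P[...,2]>.12)&(P[...,2]<.16)&(d>0)
    D=M&(p.max(-1)<90)&(P[...,1]<.025)
    for k,A in(("all",M),("dark",D)):
        if A.sum()>3:
            r=cv2.minAreaRect((P[A][:,:2]*1000).astype(np.float32)); print(n,k,A.sum(),P[A].mean(0).round(4),r)
    # bowl rim
    B=(abs(P[...,0]-.48)<.09)&(abs(P[...,1]-.3)<.09)&(abs(P[...,2]-.058)<.005)&(d>0)
    X=P[B][:,:2]
    f=lambda q:np.hypot(X[:,0]-q[0],X[:,1]-q[1])-.0645
    s=least_squares(f,[.48,.3],loss="soft_l1",f_scale=.003); print(n,"bowl",B.sum(),s.x,np.abs(s.fun).mean())
    # cabinet / overhang heights and counter depth
    L=P[(d>0)&(P[...,2]>.3)&(P[...,0]<.9)&(P[...,0]>.2)]
    if n=="top": print("overhead",np.percentile(L,[0.5,50,99],axis=0))
    # lever arm/ lid points
Q=P
E
```

```text
cover scene 703 ((696.5232543945312, 69.14764404296875), (117.04356384277344, 167.29400634765625), 78.61516571044922) 0.19530942627110454
[[603.0, 28.0], [767.0, -5.0], [790.0, 110.0], [626.0, 143.0]]
top all 167 [0.4762 0.0191 0.1377] ((487.0897216796875, 16.764795303344727), (51.88955307006836, 62.073238372802734), 78.35682678222656)
top dark 70 [0.4707 0.01   0.1408] ((470.95513916015625, 9.895097732543945), (26.806198120117188, 23.302501678466797), 77.44706726074219)
top bowl 220 [0.4781874  0.29507896] 0.002267232250656404
overhead [[ 0.22603594 -0.45623815  0.34713042]
 [ 0.55228531 -0.02470144  0.97689546]
 [ 0.55586862  0.53040264  1.09114738]]
scene all 102 [0.4704 0.0181 0.1353] ((481.783447265625, 14.804052352905273), (54.11717224121094, 62.58338165283203), 74.56138610839844)
scene dark 22 [0.4682 0.0063 0.1386] ((470.6748962402344, 5.6489057540893555), (24.669145584106445, 27.04044532775879), 78.6880874633789)
scene bowl 186 [0.47361695 0.29472612] 0.002675789553513655
```

```bash
python3 - <<'E'
from h import *
import pickle
S=pickle.load(open("s.pkl","rb"))
a=np.radians(-11.4);O=np.array([.709,.0665])
R=np.array([[np.cos(a),-np.sin(a)],[np.sin(a),np.cos(a)]])
for n in("top","scene"):
    p,d=S[n];P=cloud(n,d).reshape(-1,3);P=P[(d>0).ravel()]
    q=(P[:,:2]-O)@R
    D=np.c_[q,P[:,2]]
    D=D[(abs(D[:,0])<.28)&(abs(D[:,1])<.14)&(D[:,2]>.02)&(D[:,2]<.23)]
    for lo in np.arange(.03,.21,.02):
        E=D[(D[:,2]>=lo)&(D[:,2]<lo+.02)&(D[:,1]>-.05)&(D[:,1]<.07)]
        if len(E)>4: print(n,round(lo,2),len(E),"x",np.percentile(E[:,0],[1,5,50,99]).round(3),"y",np.percentile(E[:,1],[1,50,99]).round(3))
    # plinth side
    E=D[(D[:,2]>.02)&(D[:,2]<.06)&(D[:,1]<-.04)]; 
    if len(E)>10: print("side",len(E),np.polyfit(E[:,0],E[:,1],1),E[:,0].min(),E[:,0].max())
    # lever arm
    E=D[(D[:,1]<-.06)&(D[:,0]<-.12)&(D[:,0]>-.2)&(D[:,2]>.09)]
    if len(E)>5: print("arm",len(E),np.polyfit(E[:,0],E[:,1],1),E.mean(0))
    E=D[(D[:,1]<-.087)&(D[:,0]<-.19)&(D[:,2]>.12)]; print("paddle",len(E),E.min(0),E.max(0),E.mean(0))
    E=D[(D[:,2]>.19)&(D[:,2]<.205)];print("cover",E.min(0),E.max(0))
    K=D[(D[:,2]>.201)];print("knob",len(K),K.mean(0))
E
```

```text
top 0.03 6 x [-0.049 -0.048 -0.029 -0.012] y [-0.046 -0.045 -0.045]
top 0.05 9 x [-0.052 -0.049 -0.026 -0.01 ] y [-0.045 -0.045 -0.044]
top 0.07 183 x [-0.121 -0.12  -0.111 -0.034] y [-0.046  0.     0.046]
top 0.09 143 x [-0.123 -0.118 -0.098 -0.028] y [-0.047  0.003  0.05 ]
top 0.11 121 x [-0.149 -0.139 -0.092 -0.037] y [-0.05  -0.014  0.046]
top 0.13 45 x [-0.089 -0.088 -0.085 -0.083] y [-0.042  0.     0.039]
top 0.19 513 x [-0.091 -0.09  -0.071 -0.043] y [-0.049 -0.003  0.056]
side 16 [ 0.00160114 -0.04509496] -0.04879015469540456 -0.008978408517802062
arm 73 [ 0.04032675 -0.06263463] [-0.15449324 -0.06886484  0.1113583 ]
paddle 108 [-0.23874227 -0.11848718  0.12808747] [-0.20737376 -0.08706323  0.14817288] [-0.22354058 -0.10279926  0.14005083]
cover [-0.09185221 -0.05360261  0.19043444] [-0.03944249  0.05791143  0.20277549]
knob 11 [-0.07075517 -0.00268556  0.20168568]
scene 0.03 190 x [-0.062 -0.059  0.032  0.149] y [-0.049 -0.043  0.006]
scene 0.05 198 x [-0.062 -0.06   0.03   0.149] y [-0.049 -0.043  0.004]
scene 0.07 323 x [-0.128 -0.125 -0.045  0.15 ] y [-0.049 -0.024  0.048]
scene 0.09 353 x [-0.127 -0.115 -0.052  0.148] y [-0.05  -0.028  0.049]
scene 0.11 342 x [-0.14  -0.098 -0.048  0.148] y [-0.05  -0.035  0.049]
scene 0.13 344 x [-0.092 -0.09  -0.025  0.154] y [-0.049 -0.032  0.048]
scene 0.15 397 x [-0.087 -0.085 -0.008  0.156] y [-0.049 -0.028  0.065]
scene 0.17 300 x [-0.095 -0.092  0.129  0.155] y [-0.05  -0.013  0.069]
scene 0.19 863 x [-0.096 -0.091 -0.006  0.154] y [-0.05  -0.     0.061]
side 472 [-0.27433938 -0.04676074] -0.06283763115870354 0.17269302253304086
arm 71 [ 0.04137725 -0.0650722 ] [-0.15817726 -0.07161714  0.10679561]
paddle 63 [-0.24352808 -0.12210005  0.12443714] [-0.20809437 -0.09052691  0.14596357] [-0.23058502 -0.10805422  0.13808172]
cover [-0.09754072 -0.13899998  0.19000514] [0.17497065 0.13752457 0.20499648]
knob 566 [ 0.13836505 -0.00411129  0.21523461]
```

```bash
cat >> h.py <<'E'
from scipy.spatial.transform import Rotation as Ro
A=np.radians(-11.4);O=np.array([.709,.0665])
RD=np.array([[np.cos(A),-np.sin(A)],[np.sin(A),np.cos(A)]])
def dw(x,y,z): return np.r_[O+RD@[x,y],z]
DROP=dw(-.158,0,0)
def quat(u,th,sgn=1):
    u=np.r_[np.asarray(u)/np.linalg.norm(u),0];z=u*np.sin(th)-np.array([0,0,np.cos(th)])
    y=sgn*np.cross(u,[0,0,1]);x=np.cross(y,z)
    q=Ro.from_matrix(np.c_[x,y,z]).as_quat();return q[[3,0,1,2]]
from scipy.optimize import least_squares
def bowl():
    for n in("top","scene"):
        p,d=vision.grab_frame(n);P=cloud(n,d);rs=models.masks_of(n,"bowl")
        if not rs: print("none");continue
        print([(round(r["p"],2),np.round(r["point"]).tolist()) for r in rs])
        m=cv2.dilate(rs[0]["mask"].astype(np.uint8),np.ones((5,5)))>0
        X=P[m&(d>0)&(abs(P[...,2]-.058)<.005)][:,:2]
        s=least_squares(lambda q:np.hypot(X[:,0]-q[0],X[:,1]-q[1])-.0645,np.median(X,0),loss="soft_l1",f_scale=.003)
        e=s.x-DROP[:2]
        print(n,len(X),s.x.round(4),"res",np.abs(s.fun).mean().round(4),"err to drop",e.round(4),np.linalg.norm(e).round(4))
        cv2.imwrite(f"pics/b_{n}_{get_state()['time']:.1f}.png",cv2.resize(p[140:290,180:380],None,fx=4,fy=4,interpolation=cv2.INTER_CUBIC))
    print(get_state()["time"])
E
python3 - <<'E'
from h import *
B=np.array([.476,.295]);u=DROP[:2]-B;L=np.linalg.norm(u);u/=L;th=np.radians(30)
print(DROP,u,L,get_state()["time"])
for s in(1,-1):
    q=quat(u,th,s)
    for k,z in((.12,.15),(.085,.012),(.045-L+.0,.012)):
        print(s,k,ctrl.ik(np.r_[B-u*k,z],q))
    q2=quat(RD@[1,0] if 1 else 0,0,s)
    for X in((-.225,-.104,.18),(-.228,-.104,.06)):
        print("pad",s,ctrl.ik(dw(*X),q2), ctrl.ik(dw(*X),quat(RD@[0,1],0,s)))
E
```

```text
[0.55411715 0.09772986 0.        ] [ 0.368175   -0.92975651] 0.2121739805808824 1.2
1 0.12 [-0.65282814  0.78717602 -0.72667245  1.49824716  0.78014827  1.55524387
  1.95550409]
1 0.085 [-0.64457709  0.91929961 -0.6344847   1.65210223  0.88610092  1.313216
  1.83333354]
1 -0.1671739805808824 [-0.27750991  0.80774088 -0.55133514  1.93232415  1.07174753  1.06867197
  1.97193046]
pad 1 [-0.49702382  0.3689569   0.5866756   1.98162878 -0.26518307  0.8660468
 -1.53762183] [-0.27044227  0.32998203  0.26703662  1.97907993 -0.11439028  0.8466908
 -0.14019057]
pad 1 [-0.34312873  0.53176024  0.39465409  2.13128171 -0.38492385  0.54592066
 -1.43490119] [-0.19052929  0.5057172   0.1688241   2.12945554 -0.16504182  0.51833251
 -0.09779413]
-1 0.12 [-1.11823048  0.70390041  0.14150417  1.50570036  0.3440756   1.27215059
 -0.77676437]
-1 0.085 [-1.0938932   0.85112201  0.16834323  1.65905866  0.36954415  0.97408191
 -0.84721036]
-1 -0.1671739805808824 [-0.79010661  0.77278398  0.27088356  1.93961594  0.56206586  0.63919031
 -0.69278888]
pad -1 [-0.02207538  0.31949922 -0.06584828  1.97609016  0.02758985  0.84683856
  1.26895174] [ 0.27851611  0.34331822 -0.47133754  1.97249225  0.20119449  0.87081932
  2.64305717]
pad -1 [ 0.03177377  0.49966805 -0.15035797  2.126714    0.14382394  0.52445459
  1.14669051] [ 0.28957427  0.53813865 -0.5278317   2.12355519  0.47797423  0.59584629
  2.36300832]
```

```bash
python3 - <<'E'
from h import *
B=np.array([.476,.295]);u=DROP[:2]-B;L=np.linalg.norm(u);u/=L;q=quat(u,np.radians(30),-1)
ctrl.movep(np.r_[B-u*.12,.15],q)
ctrl.movel(np.r_[B-u*.09,.014],max_speed=.12)
s=get_state();print(s["time"],s["tcp_pos"],s["contact_force"],s["width"])
ctrl.movel(np.r_[B-u*.05,.014],max_speed=.06)
s=get_state();print(s["time"],s["tcp_pos"],s["contact_force"])
bowl()
E
ls pics
```

```text
3.425 [0.44309264 0.37923634 0.01462898] [0.26747067 0.62082337 0.30010072] 0.08550736244261686
4.2417 [0.45742674 0.34179293 0.01393655] [0.23661028 0.10807003 0.62513162]
[(0.87, [217.0, 232.0])]
top 225 [0.4783 0.2944] res 0.0023 err to drop [-0.0758  0.1967] 0.2108
[(0.88, [228.0, 214.0])]
scene 193 [0.4736 0.2945] res 0.0031 err to drop [-0.0805  0.1968] 0.2126
4.4417
b_scene_4.4.png
b_top_4.3.png
crop0.png
crop1.png
scene0.png
top0.png
```

View pics/b_top_4.3.png

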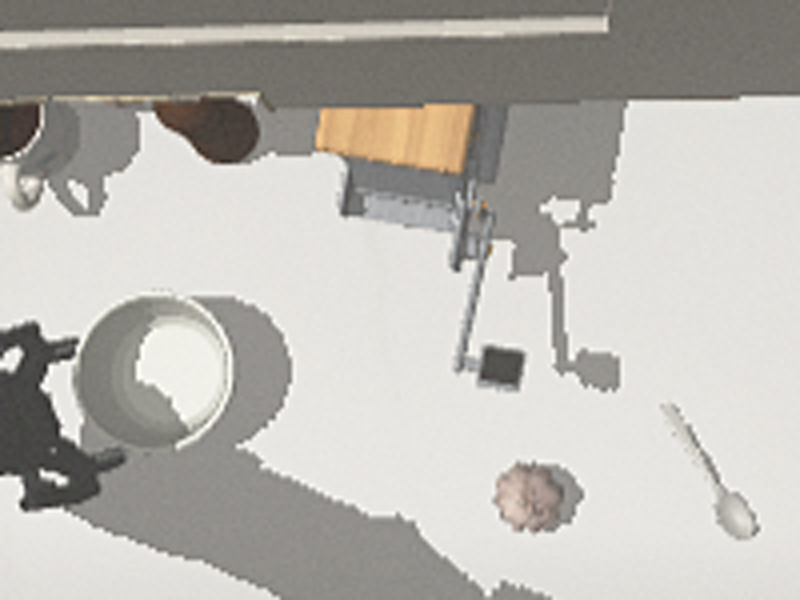

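View pics/b_scene_4.4.png

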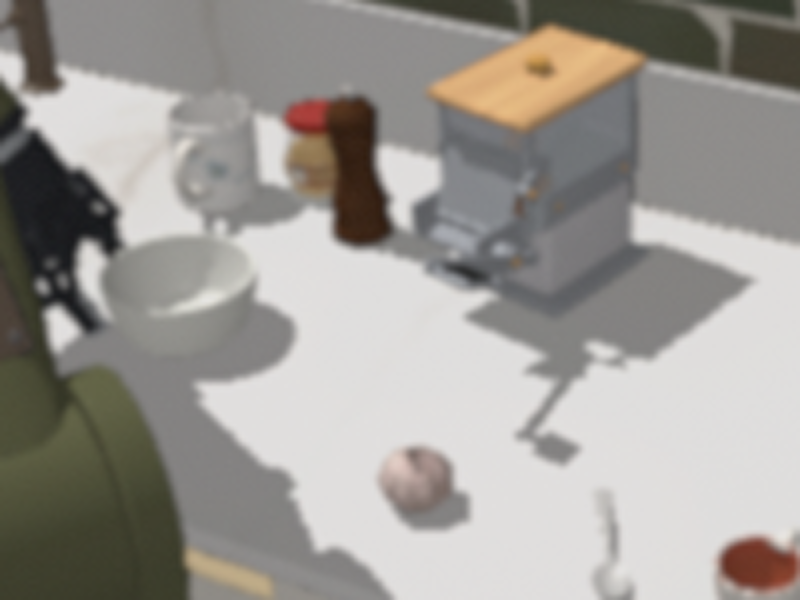

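The open fingers straddle the bowl evenly (crop at about (50,410)) and aren't touching it yet. I'll push most of the way, then measure.

```bash
python3 - <<'E'
from h import *
B=np.array([.476,.295]);u=DROP[:2]-B;L=np.linalg.norm(u);u/=L
ctrl.movel(np.r_[DROP[:2]-u*.06,.014],max_speed=.06)
s=get_state();print(s["time"],s["tcp_pos"],s["contact_force"])
bowl()
E
ls -t pics|head -2
```

```text
7.9583 [0.53199733 0.15365311 0.01397806] [-0.86261639  0.54153021 -0.54599678]
[(0.9, [272.0, 211.0])]
top 150 [0.5523 0.1087] res 0.0022 err to drop [-0.0018  0.0109] 0.0111
[(0.6, [284.0, 217.0])]
scene 157 [0.5465 0.1093] res 0.0028 err to drop [-0.0076  0.0115] 0.0138
8.1583
b_scene_8.2.png
b_top_8.1.png
```

```bash
python3 - <<'E'
from h import *
B=np.array([.476,.295]);u=DROP[:2]-B;L=np.linalg.norm(u);u/=L
ctrl.movel(np.r_[DROP[:2]-u*.0485,.014],max_speed=.03)
bowl()
ctrl.movel(np.r_[DROP[:2]-u*.12,.016],max_speed=.08)
ctrl.movel(np.r_[DROP[:2]-u*.16,.2],max_speed=.15)
ctrl.close_gripper(20)
bowl()
E
ls -t pics|head -4
```

```text
[(0.86, [278.0, 208.0]), (0.73, [304.0, 230.0]), (0.46, [441.0, 215.0])]
top 112 [0.5572 0.0964] res 0.0023 err to drop [ 0.0031 -0.0014] 0.0033
[(0.56, [286.0, 215.0])]
scene 156 [0.552  0.0966] res 0.0028 err to drop [-0.0021 -0.0011] 0.0024
8.8917
[(0.59, [276.0, 208.0])]
top 112 [0.5571 0.0961] res 0.0019 err to drop [ 0.003  -0.0016] 0.0034
[(0.94, [287.0, 220.0]), (0.48, [298.0, 184.0])]
scene 151 [0.5509 0.0966] res 0.0025 err to drop [-0.0032 -0.0011] 0.0034
12.3083
b_scene_12.3.png
b_top_12.2.png
b_scene_8.9.png
b_top_8.8.png
```

View pics/b_scene_12.3.png

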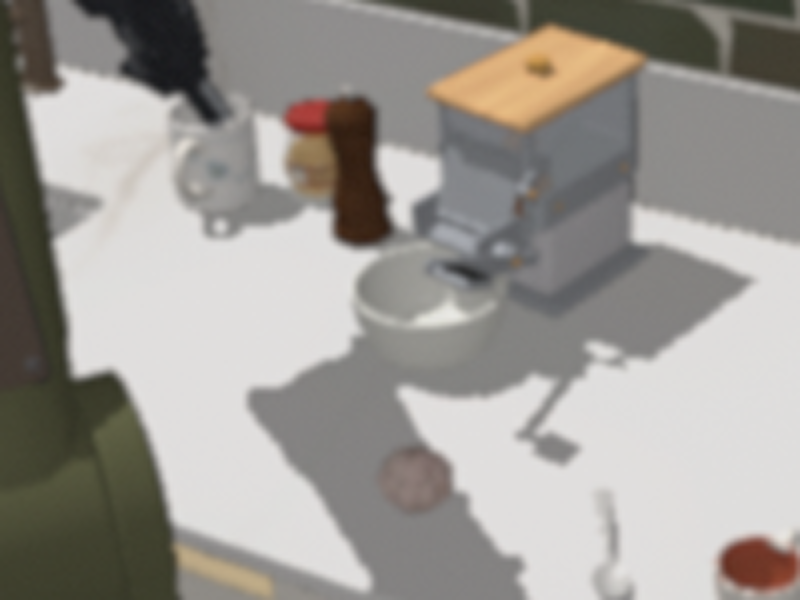

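View pics/b_top_12.2.png

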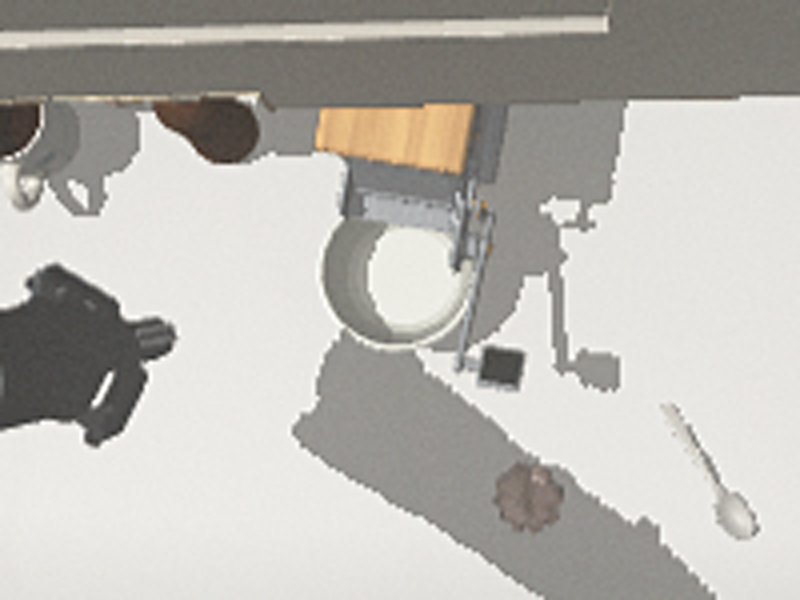

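The bowl is centred, about 3 mm off in both views. Next I move above the paddle and touch it.

```bash
cat >> h.py <<'E'
def pad(th,dz=0,dx=0):
    f=np.radians(23)-th
    # top-face middle: rest (-.223,.140), pressed(-.228,.062)
    r=np.array([-.090,.045]);c,s=np.cos(th),np.sin(th)
    x,z=r[0]*c-r[1]*s, r[1]*c+r[0]*s
    return dw(-.133+x+dx,-.104,.095+z+dz)
E
python3 - <<'E'
from h import *
print(pad(0),pad(.8),dw(-.223,-.104,.14),dw(-.228,-.104,.062))
q=quat(RD@[0,1],0,1)
ctrl.movel(get_state()["tcp_pos"]+[0,0,.03])
ctrl.movep(pad(0,.07),q)
s=get_state();print(s["time"],s["tcp_pos"],s["contact_force"],s["width"])
ctrl.movel(pad(0,.012),max_speed=.08)
f0=get_state()["contact_force"]
for dz in(.006,.002,-.002,-.006):
    ctrl.movel(pad(0,dz),max_speed=.03);s=get_state();print(dz,s["tcp_pos"],s["contact_force"]-f0)
p,d=vision.grab_frame("top");cv2.imwrite("pics/t1.png",cv2.resize(p[150:290,180:380],None,fx=4,fy=4))
p,d=vision.grab_frame("scene");cv2.imwrite("pics/s1.png",cv2.resize(p[140:290,180:380],None,fx=4,fy=4))
print(get_state()["time"])
E
```

```text
[0.46984316 0.00862938 0.14      ] [0.46495688 0.00961463 0.06178975] [0.46984316 0.00862938 0.14      ] [0.46494181 0.00961767 0.062     ]
13.6333 [0.46999113 0.01028154 0.20964067] [ 0.07135653  1.43482133 -0.20975044] 0.0002201985563906543
0.006 [0.46973763 0.00855931 0.14593539] [-0.91855669  0.70355718 -0.2620906 ]
0.002 [0.46990457 0.00861697 0.14189977] [-0.4174047  -0.60392754  0.6228359 ]
-0.002 [0.46979001 0.00861978 0.13781424] [ 0.25563247  0.44278529 -0.09960491]
-0.006 [0.46978192 0.00864631 0.13381234] [-0.173967   -0.47622488  0.43021039]
15.8083
```

View pics/t1.png

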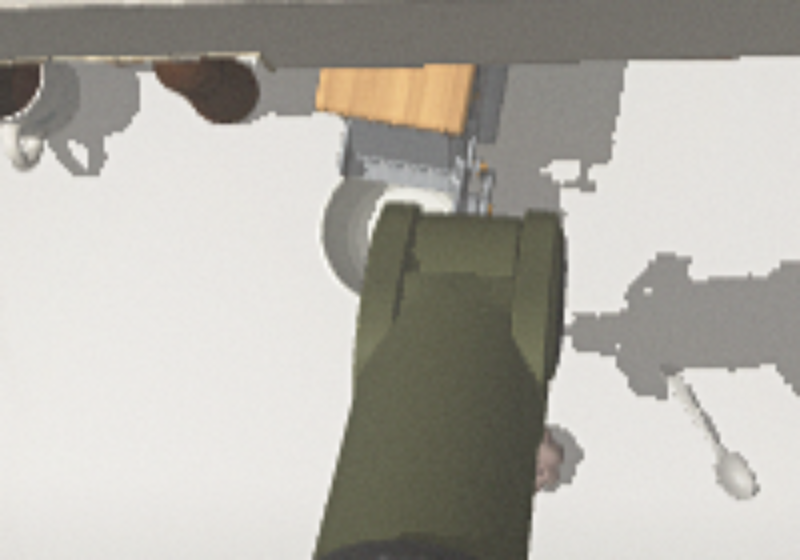

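View pics/s1.png

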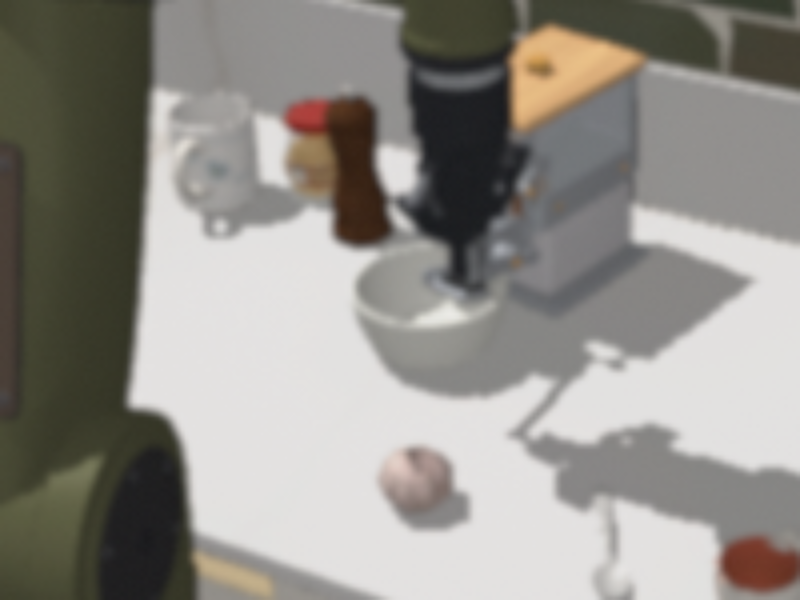

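```bash
python3 - <<'E'
from h import *
f0=get_state()["contact_force"]
for th in(.1,.2,.3,.4,.5,.58):
    ctrl.movel(pad(th,-.002),max_speed=.05);s=get_state();print(th,s["tcp_pos"].round(4),s["contact_force"].round(2))
for th in(.62,.66,.69,.72,.74,.76,.78,.8):
    ctrl.movel(pad(th,0),max_speed=.03);s=get_state();f=s["contact_force"];print(th,s["tcp_pos"].round(4),f.round(2))
    if f[2]>5: break
print(s["time"])
p,d=vision.grab_frame("scene");cv2.imwrite("pics/s2.png",cv2.resize(p[140:290,180:380],None,fx=4,fy=4))
E
```

```text
0.1 [0.4653 0.0095 0.1285] [ 0.19  0.26 -0.36]
0.2 [0.4624 0.0101 0.1188] [-0.34  0.54  0.19]
0.3 [0.4604 0.0104 0.109 ] [-0.59  0.18 -0.11]
0.4 [0.4593 0.0107 0.099 ] [ 0.82 -0.39 -0.16]
0.5 [0.4592 0.0107 0.089 ] [ 0.09 -0.81 -0.09]
0.58 [0.4601 0.0106 0.0811] [-0.69 -0.39  0.91]
0.62 [0.4605 0.0105 0.0793] [-1.07  0.04  1.18]
0.66 [0.4613 0.0103 0.0752] [-0.6   0.22  0.96]
0.69 [0.462  0.0102 0.0723] [0.56 0.74 0.52]
0.72 [0.4628 0.0101 0.0694] [-0.48 -0.07  1.16]
0.74 [0.4633 0.01   0.0675] [-0.11 -0.27  1.85]
0.76 [0.4638 0.0099 0.0656] [0.55 1.32 2.08]
0.78 [0.4644 0.0098 0.0639] [-0.71  0.54  5.51]
19.5833
```

View pics/s2.png

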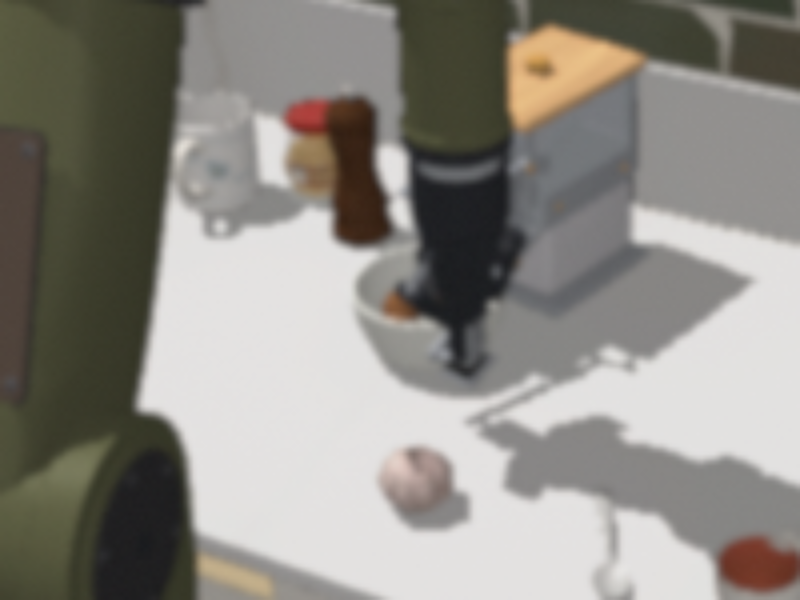

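The lever is on its stop at 5.5 N, and walnuts show in the bowl at crop (400,300). I'll hold it there and check.

```bash
python3 - <<'E'
from h import *
ctrl.pause(3.5)
for n in("scene","top"):
    p,d=vision.grab_frame(n);P=cloud(n,d)
    for r in models.masks_of(n,"walnut_1"):
        m=r["mask"]&(d>0);print(n,round(r["p"],2),np.round(r["point"]),m.sum(),np.median(P[m],0).round(3))
    y0=140 if n=="scene" else 150
    cv2.imwrite(f"pics/{n}3.png",cv2.resize(p[170:270,230:350],None,fx=6,fy=6,interpolation=cv2.INTER_CUBIC))
s=get_state();print(s["time"],s["tcp_pos"],s["contact_force"])
E
```

```text
top 0.44 [276. 215.] 41 [0.531 0.117 0.036]
23.3333 [0.46443444 0.00977738 0.0639108 ] [-1.33094374  0.3685899   5.00305646]
```

View pics/scene3.png

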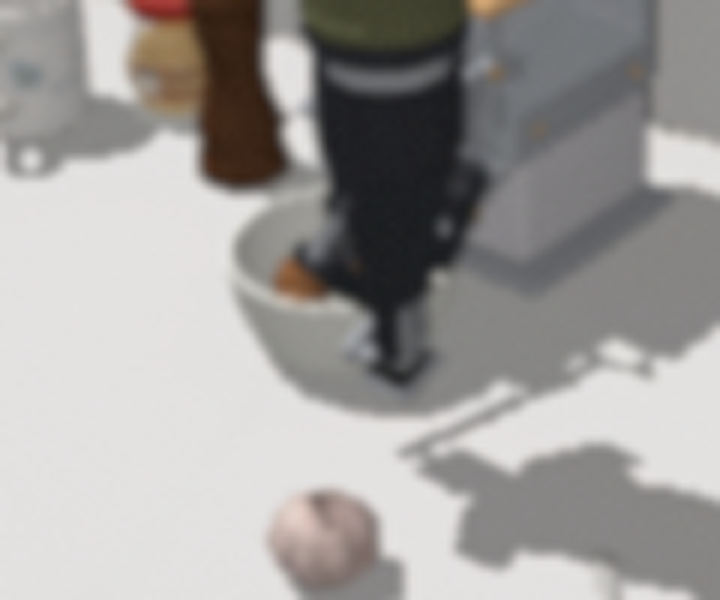

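View pics/top3.png

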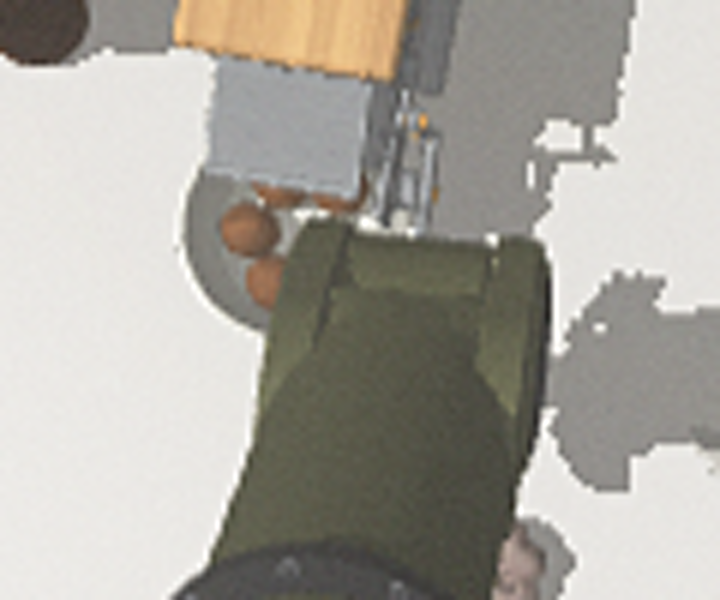

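The lid is open. Nuts show at crop (250,230) and (268,282), and two more at the lid edge, (280,193) and (340,197). I need the heights of those two to tell whether they are in the bowl or still in the chute.

```bash
python3 - <<'E'
from h import *
p,d=vision.grab_frame("top");P=cloud("top",d)
h=cv2.cvtColor(p,cv2.COLOR_BGR2HSV)
m=(h[...,1]>90)&(h[...,0]<20)&(d>0)&(P[...,2]<.15)&(abs(P[...,0]-.55)<.08)&(abs(P[...,1]-.09)<.08)
n,l,st,c=cv2.connectedComponentsWithStats(m.astype(np.uint8))
q=(P[...,:2]-O)@RD
for i in range(1,n):
    if st[i,4]>2:
        k=l==i; print(c[i].round(),st[i,4],"d-frame",np.median(q[k],0).round(3),"z",np.percentile(P[...,2][k],[5,50,95]).round(3))
# lid edge
E
E2=1
```

```text
[276. 202.] 14 d-frame [-0.141  0.018] z [0.028 0.032 0.037]
[290. 201.] 3 d-frame [-0.129 -0.029] z [0.029 0.034 0.037]
[302. 202.] 3 d-frame [-0.132 -0.075] z [0.095 0.1   0.101]
[285. 204.] 11 d-frame [-0.14  -0.014] z [0.026 0.031 0.039]
[270. 208.] 48 d-frame [-0.162  0.031] z [0.03  0.035 0.04 ]
[274. 216.] 38 d-frame [-0.188  0.015] z [0.03  0.037 0.041]
```

Everything visible lies at z≈0.03, so it is in the bowl: at least four nuts, with the rest hidden by the arm. It has been held for over 4 s. I'll let the lever up slowly, then count, and press again if one is missing.

```bash
python3 - <<'E'
from h import *
ctrl.pause(.5)
for th in np.arange(.7,-.01,-.1):
    ctrl.movel(pad(th,.001),max_speed=.03)
ctrl.movel(pad(0,.008),max_speed=.02)
ctrl.pause(.3)
ctrl.movel(pad(0,.08),max_speed=.08)
print(get_state()["time"],get_state()["contact_force"])
ctrl.movel(dw(-.30,-.20,.25),max_speed=.2)
q=get_state()["qpos"].copy()
bowl()
p,d=vision.grab_frame("top");cv2.imwrite("pics/t4.png",cv2.resize(p[170:270,230:350],None,fx=6,fy=6,interpolation=cv2.INTER_CUBIC))
p,d=vision.grab_frame("scene");cv2.imwrite("pics/s4.png",cv2.resize(p[150:270,230:374],None,fx=5,fy=5,interpolation=cv2.INTER_CUBIC))
E
```

```text
29.5667 [ 0.69799269  0.34003113 -0.46641049]
[(0.68, [270.0, 212.0])]
top 116 [0.5573 0.0959] res 0.0018 err to drop [ 0.0032 -0.0019] 0.0037
[(0.65, [288.0, 221.0])]
scene 162 [0.5514 0.0961] res 0.0025 err to drop [-0.0028 -0.0016] 0.0032
30.55
```

View pics/t4.png

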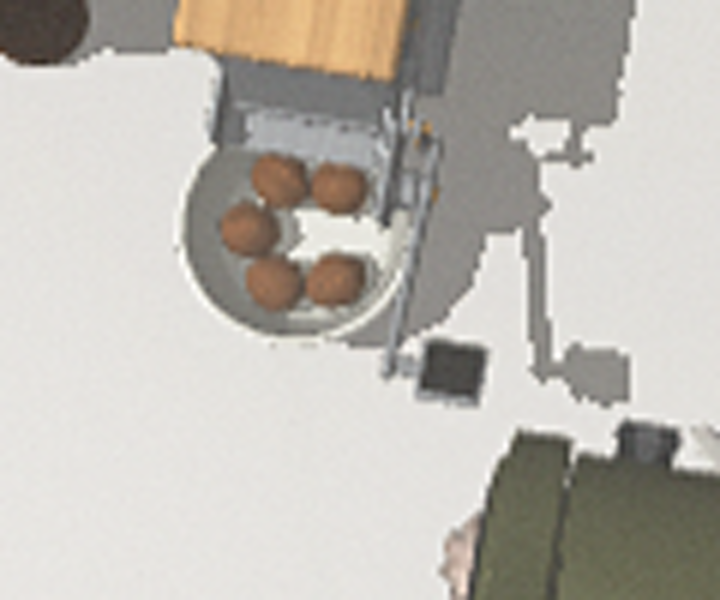

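View pics/s4.png

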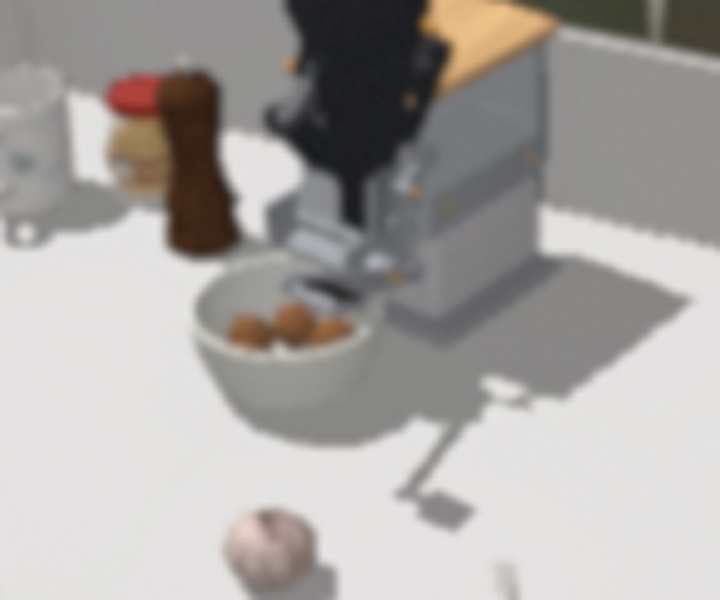

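All five walnuts lie in the bowl, at crop (280,180), (340,188), (250,230), (273,282) and (335,280). Before handing in I'll check the paddle height and the bystanders.

```bash
python3 - <<'E'
from h import *
p,d=vision.grab_frame("top");P=cloud("top",d)
M=(abs(P[...,0]-.47)<.03)&(abs(P[...,1]-.009)<.025)&(P[...,2]>.03)&(P[...,2]<.17)&(p.max(-1)<90)&(d>0)
print("paddle",M.sum(),P[M].mean(0).round(4),"was [.4707 .0100 .1408]")
for t in("pepper_mill","mug_1","espresso_cup","teaspoon"):
    for r in models.masks_of("top",t)[:1]: print(t,np.round(r["point"]))
print(get_state()["time"],get_state()["contact_force"])
ticket.close_job()
E
```

```text
paddle 71 [0.4709 0.01   0.1405] was [.4707 .0100 .1408]
pepper_mill [233. 168.]
mug_1 [184. 177.]
espresso_cup [396. 261.]
30.9 [0.95171785 0.08372716 0.20817156]
the job is handed in; nothing more can be done
```

The walnuts are in the bowl, the lid is shut, and I handed the job in at about 31 s of the 61 s allowed. The system gave no verdict.

**What I did**
- **Bowl:** I slid it with the open fingers cradling its wall low down, about 21 cm in a straight line to the drop point.
- **Lever:** I pressed the paddle down to its stop, where the force reached about 5 N, and held it there for over 4 s.
- **Release:** I let the lever up slowly along its arc and moved the hand away.

**Last checks**
- **Walnuts:** The top view after release shows all five inside the bowl.
- **Bowl position:** It is about 3–4 mm from the drop point. The two cameras disagree by about 6 mm in x, one reading 3 mm too far back and the other 3 mm too far forward. Either is well inside the tolerance.
- **Lid:** The paddle is back at its rest height (0.1405 m against 0.1408 m before), so the lid is shut.
- **Bystanders:** The pepper mill, mug and espresso cup are where they were, within the networks' accuracy. The network missed the teaspoon in the final picture, and I did not check the garlic, lemon, lime or honey jar at the end. The hand never went near any of those on the worktop, and the pictures show no sign of contact.
- **Hand:** The force readings are only noise level (about 1 N), so the hand appears to be touching nothing.

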